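# Pack a small top-hat kiln: egg cup, two props, bat, mug

## Task

Pack the hearth of the little kiln for firing, in a kiln packer's order: first stand the egg cup upright in the middle of the base shelf; then stand the two tall props upright on the shelf's long centre line, one either side of the egg cup and each about 6 cm from it (centre to centre); then lay the loose kiln bat flat along that line, resting on both props and centred over the egg cup; last, stand the mug upright in the middle of the bat. Set every piece down rather than dropping it, knock nothing over, and leave the short prop and the two loose paint bottles where they are.

Things in the scene. Friction and masses are not known exactly. Their poses are not given: they have to be found in the camera images.
- hearth: Fixed kiln hearth, hood off: steel pan with pale firebrick, 230 (its x) by 300 mm (its y), 40 mm high, and centred on it a flat tan base shelf 140 (x) by 210 mm (y), its upper face 52 mm above the table. Black terminal box, 36 mm high, juts 30 mm from the +x side. Origin: on the table below the shelf's middle; z up; the shelf's long centre line runs along y. Turned up to 15 degrees.
- egg_cup: White glazed egg cup, 48 mm tall, rim diameter 47 mm: foot disc 36 mm across, narrow stem, open bowl from 18 mm up; grip the bowl, 43 to 47 mm across from 28 mm height to the rim. Origin: centre of the underside; z up. 60 g.
- prop_a: Tall kiln prop: upright tan ceramic tube, 36 mm outside diameter, 18 mm bore, 64 mm tall. Same as prop_b, the two are interchangeable. Origin: centre of the underside; z up. 130 g.
- prop_b: The other tall kiln prop, the same as prop_a: tan ceramic tube, 36 mm diameter, 64 mm tall. Origin: centre of the underside; z up. 130 g.
- bat: Loose kiln bat: flat tan ceramic slab lying on the table, 170 mm long (its x), 64 mm wide (its y), 14 mm thick. Origin: centre of the underside; z up. 290 g. Can be gripped across its width.
- mug: White glazed mug, 80 mm tall, open top, 62 mm outside diameter (60 mm at 12 mm height, foot 50 mm across), with one handle towards its +y that reaches 58 mm from the axis, between 15 and 71 mm height. Origin: centre of the underside; z up; grip the body along its x axis to miss the handle. 180 g.
- short_prop: Bystander: a short kiln prop, tan ceramic tube of the same 36 mm diameter but only 32 mm tall; not to be used. Origin: centre of the underside.
- bottle_a: Bystander: small paint bottle, grey-blue with a white cap, 36 mm diameter, 98 mm tall, standing. Origin: centre of the underside.
- bottle_b: Bystander: small paint bottle, red-brown with a white cap, 36 mm diameter, 98 mm tall, standing. Origin: centre of the underside.

How it is judged:
By the outcome, as a careful person would: the job done as asked, in the order asked, and still so for the second after the job is handed in, with the robot touching nothing.
It also fails if it takes over 125 s, if anything falls off the work surface, if the arm or the gripper's body presses on something with over 40 N, if the wrist force passes 120 N, or if a joint passes its speed limit or range.

## Robot

A 6-joint arm with a two-finger parallel gripper is mounted at the origin on the work surface. World frame = base frame: x ahead of the robot, y to its left, z up, the work surface at z = 0. Lengths are in m, angles in rad, forces in N, time in s.
With the tool pointing down it reaches from about 0.35 to 0.775 m from the base axis. Payload 7.3 kg.
Tool frame: the origin (TCP) lies on the mounting face of the last link; the fingertips stand 178 mm ahead of it and the grasp point (between the pads) lies 159 mm ahead of it (robot.grip_depth is the distance from the TCP to the grasp point, in m); z points along the fingers, y is the line along which they close (so a half turn about z gives the same grasp; the last joint's range is limited). The gripper opens to 92 mm and grips with 3 to 60 N. Pads are 19 mm wide; open, the fingers measure 130 mm over their backs; the gripper's body (75 mm by 190 mm) begins 47 mm behind the grasp point.
Start: joints at [-1.493, 0.342, 1.524, -0, 1.275, -0.146], TCP at [0.117, -0.512, 0.405] pointing down, gripper open.
Joint ranges: [-2.53, 2.53], [-0.77, 2.02], [0.04, 2.7], [-1, 4.14], [0.28, 2.66], [-3.11, 3.11]. Speed limits (rad/s): [2.57, 2.57, 3.14, 3.14, 3.14, 3.14].

## Interface

Orientations are given as [roll, pitch, yaw] about the fixed x, y, z axes, in that order (R = Rz(yaw) Ry(pitch) Rx(roll)).
In Python, from cell import observe, cams, robot, models gives the robot as it stands.
- The arm moves only by the shell command python3 -m jog 'ROWS' [FORCE]. ROWS is JSON, a list of rows, each a list of 3 entries, a list of its own where there are three numbers: the shift along the tool's x, y, z each as a share of 0.4 m, from -1 to 1, then the turn about the tool's z as a share of pi rad, from -1 to 1, then the closure, from 0 (fully open) to 1 (shut). In form: [[[x, y, z], turn, jaw], ...]. A call has 1 to 12 rows; each row is the pose to reach, as a shift and turn from the pose commanded when the call began, along the tool's axes at that moment, turning the shorter way round; what a row does not reach only later rows make up. A row lasts 1/8 s, in which the tool goes at most 62.5 mm and 10.7 degrees, less where a joint would pass 70% of its speed; a pose out of reach is approached as far as the arm can. A call with a number of a shift or a turn outside -1 to 1 is refused whole. A call with a gripper value outside its range is refused whole. The fingers move at their own pace and stop on an object; FORCE is the grip in N (left out, the last holds). Time passes only in rows, so rows that repeat a pose let the fingers close. It gives the time, the measured TCP pose, the force, the opening and the grip force at its end, in the units of the state.
- observe(): the state, without advancing time (a new reading comes with each control period).
- cams.read_camera(name): name is "side" or "top"; returns the picture (420x560x3 uint8, red, green, blue); there is no depth.
- cams.camera_model(name): a dict with "camera_matrix" (3x3 intrinsics, pixels), "pose" (4x4, takes a point from camera to world coordinates). Camera axes: x right, y down, z forward; pixel columns grow to the right and rows downward; lengths in m; the calibration is good to about 2 mm. A picture is of the moment at which its call begins. camera_model takes no time and is no camera call.
- robot.hand_in(): hands the job in; it is judged then, once.
Trained networks look in the newest picture that a camera, given by its name, has taken for a name from the list of things; names that differ only in an ending like _2 or _b are one class to them, and where a whole thing is asked for, a point or a joint stands for the part that bears it (a point fixed in the world has none). Each returns a list of dicts, best first, with "confidence" (0 to 1); they miss things now and then, are a little off and sometimes report something else, mostly with a low value. They report only what shows in the picture. A call takes as long as a camera call.
- models.find_in(target, camera): "position" ([x, y, z] in m, in world coordinates, good to about 4 mm: the middle of the surface that is visible of it).
- models.pinpoint(target, camera): "position" ([x, y, z] in m, in world coordinates, good to about 4 mm: a listed point, or the origin of a listed thing).
The state is a dict: "time": time; "qpos": joint angles; "qvel": joint speeds; "joint_efforts": joint torques, N m; "tool_pos": TCP position; "tool_rot": TCP orientation; "contact_force": force on the tool from outside, world axes, zero at the start; "torque": the same for the moment, N m; "opening": finger opening in m; "grip_force": force on a finger pad.
Only numpy, scipy, OpenCV 4.12 (cv2) and the standard library are available. Lean on these libraries where they do the work, as an engineer would, in place of code of your own. Each camera call takes 0.05 s, during which the arm holds its last target. There are 200 camera calls.

## Working session

There is one attempt and no reset: what is moved stays moved. The work goes in short steps, Python scripts to look and compute and a shell command to move; the robot and the scene stay as the last step left them, time stands still between calls to the robot, and variables do not carry over. Pictures are saved under pics/ and viewed, at most 14 in all, crops included, and the job is handed in when it is done.

```bash
ls; mkdir -p pics; python3 - <<'E'
from cell import observe,cams,robot,models
import cv2,numpy as np
for c in("top","side"):
    im=cams.read_camera(c); cv2.imwrite(f"pics/{c}0.png",cv2.resize(im[:,:,::-1],(784,588)))
    m=cams.camera_model(c); print(c,np.round(m["camera_matrix"],1).tolist(),np.round(m["pose"],3).tolist())
    for t in["hearth","egg_cup","prop_a","bat","mug","short_prop","bottle_a","bottle_b"]:
        print(t,[(np.round(d["position"],3).tolist(),round(d["confidence"],2)) for d in models.pinpoint(t,c)][:4])
s=observe();print(s["time"],s["tool_pos"],s["tool_rot"],s["opening"])
E
```

```text
pics
top [[399.5, 0.0, 281.6], [0.0, 399.5, 209.5], [0.0, 0.0, 1.0]] [[-0.024, -0.984, 0.176, 0.382], [-1.0, 0.021, -0.017, 0.016], [0.013, -0.176, -0.984, 0.93], [0.0, 0.0, 0.0, 1.0]]
hearth [([0.595, 0.008, 0.003], 0.93)]
egg_cup [([0.526, 0.418, 0.0], 0.72)]
prop_a [([0.348, -0.311, 0.002], 0.75), ([0.358, 0.292, -0.002], 0.74)]
bat [([0.525, 0.419, 0.003], 0.51)]
mug [([0.522, -0.289, 0.001], 0.75)]
short_prop [([0.459, -0.416, -0.004], 0.77)]
bottle_a [([0.687, -0.319, -0.004], 0.77), ([0.707, 0.279, 0.0], 0.72)]
bottle_b [([0.687, -0.319, -0.004], 0.77), ([0.707, 0.279, 0.0], 0.72)]
side [[532.6, 0.0, 277.6], [0.0, 532.6, 214.4], [0.0, 0.0, 1.0]] [[-0.978, -0.132, 0.16, 0.325], [-0.207, 0.566, -0.798, 1.03], [0.015, -0.814, -0.581, 0.769], [0.0, 0.0, 0.0, 1.0]]
hearth [([0.596, 0.012, -0.0], 0.71)]
egg_cup [([0.525, 0.42, -0.001], 0.58)]
prop_a [([0.35, -0.308, 0.004], 0.71), ([0.359, 0.288, 0.001], 0.56)]
bat [([0.533, 0.284, 0.002], 0.68)]
mug [([0.524, -0.292, -0.0], 0.71)]
short_prop [([0.464, -0.418, -0.002], 0.53), ([0.349, -0.31, 0.002], 0.41)]
bottle_a [([0.709, 0.277, -0.004], 0.78), ([0.683, -0.318, 0.002], 0.72)]
bottle_b [([0.709, 0.277, -0.004], 0.78), ([0.683, -0.318, 0.002], 0.72)]
0.9 [ 0.11653393 -0.51189234  0.40476635] [3.14147624e+00 5.58771134e-06 2.23766770e-01] 0.09166199447025154
```

View pics/top0.png

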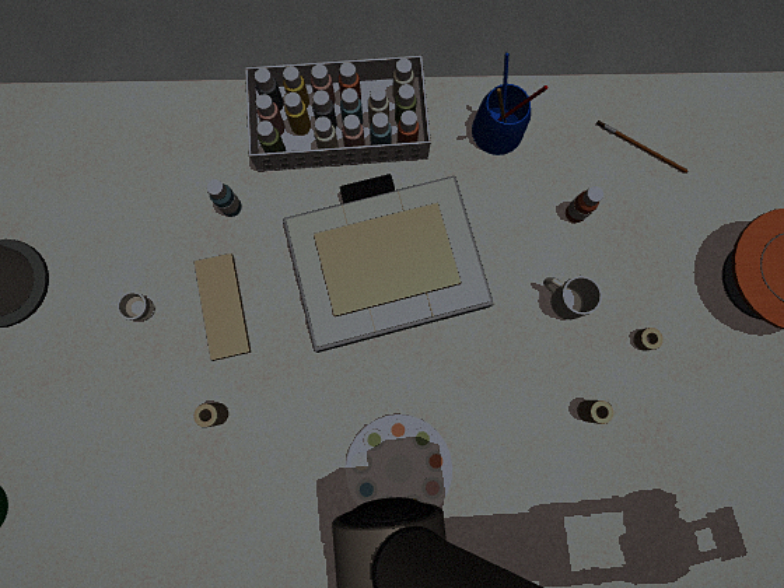

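View pics/side0.png

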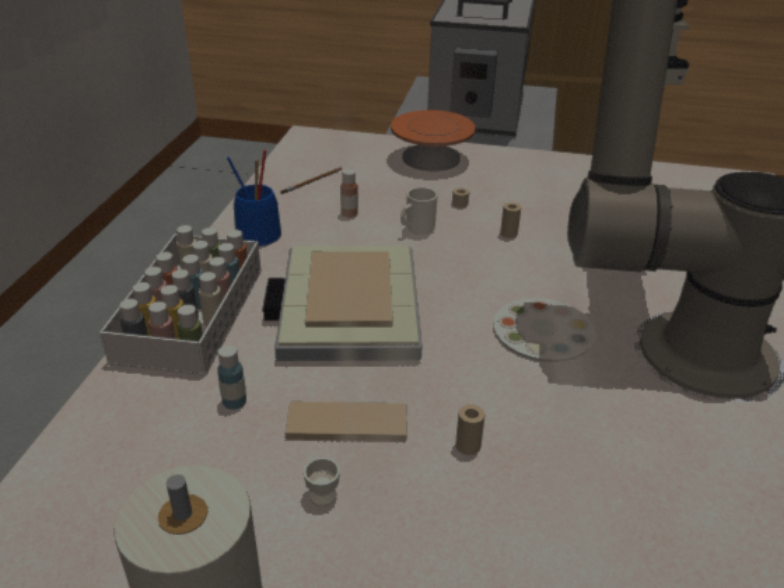

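Both views agree with the networks: the cup is at (135,306), the bat at (221,307), the props at (207,414) and (600,411), and the mug at (579,297) with its handle to the upper left. The shelf corners are near (314,235), (440,204), (461,283) and (335,315). Next I'll refine these in rectified top views.

```bash
cat >h.py <<'E'
from cell import observe,cams,robot,models
import cv2,numpy as np
def proj(c,P):
    m=cams.camera_model(c);T=np.linalg.inv(m["pose"]);p=np.atleast_2d(P)@T[:3,:3].T+T[:3,3];u=p@np.array(m["camera_matrix"]).T
    return u[:,:2]/u[:,2:]
def rect(im,c,ctr,z,w=.12,s=1000):
    "top-down patch at height z; col=+x, row=+y; s px/m"
    a=np.array([[-w,-w],[w,-w],[w,w],[-w,w]])+ctr
    px=proj(c,np.c_[a,np.full(4,z)]).astype(np.float32);n=2*w*s
    H=cv2.getPerspectiveTransform(px,np.float32([[0,0],[n,0],[n,n],[0,n]]))
    return cv2.warpPerspective(im,H,(int(n),int(n)),flags=cv2.INTER_CUBIC)
def go(x,y,z,yaw):
    "shares for jog from the present pose; z of grasp point"
    s=observe();r,p,q=s["tool_rot"]
    d=np.array([x,y,z+robot.grip_depth])-s["tool_pos"]
    R=np.array([[np.cos(q),np.sin(q),0],[np.sin(q),-np.cos(q),0],[0,0,-1]])
    t=-((yaw-q+np.pi)%(2*np.pi)-np.pi)/np.pi
    return np.round(R.T@d/.4,4).tolist(),round(t,4)
def st():
    s=observe();print("t",round(s["time"],2),np.round(s["tool_pos"]-[0,0,robot.grip_depth],4),np.round(s["tool_rot"],3),"open",round(s["opening"],4),np.round(s["qpos"],2))
E
python3 - <<'E'
from h import *
im=cams.read_camera("top");
tiles=[]
for n,c,z,w in[("shelf",(.597,.01),.052,.13),("bat",(.53,.285),.014,.11)]:
    r=rect(im,"top",c,z,w,1000);hsv=cv2.cvtColor(r,cv2.COLOR_RGB2HSV);
    mask=((hsv[...,1]>(70))&(hsv[...,2]>90)).astype(np.uint8)*255
    mask=cv2.morphologyEx(cv2.medianBlur(mask,5),cv2.MORPH_OPEN,np.ones((7,7)))
    k=max(cv2.findContours(mask,0,2)[0],key=cv2.contourArea);b=cv2.minAreaRect(k)
    print(n,np.array(b[0])/1000-w+c,b[1:])
    q=np.ascontiguousarray(r);cv2.drawContours(q,[cv2.boxPoints(b).astype(int)],0,(255,0,0),1);tiles.append(cv2.resize(q,(270,270)))
nets={}
for c in("top","side"):
  for k in range(3):
    cams.read_camera(c)
    for t in["egg_cup","prop_a","mug","hearth"]:
        for d in models.pinpoint(t,c):
            if d["confidence"]>.5: nets.setdefault((t,d["position"][1]>0),[]).append(d["position"][:2])
for k,v in nets.items(): print(k,len(v),np.median(v,0).round(4),np.std(v,0).round(4))
for n,c,z,R in[("egg",(.525,.419),.048,.0235),("pl",(.3585,.29),.064,.018),("pr",(.349,-.3095),.064,.018),("mug",(.523,-.29),.08,.031)]:
    r=np.ascontiguousarray(rect(im,"top",c,z,.065,2000));cv2.circle(r,(130,130),int(R*2000),(255,0,0),1);cv2.drawMarker(r,(130,130),(0,255,0));tiles.append(cv2.resize(r,(270,270)))
cv2.imwrite("pics/rect.png",np.clip(1.6*np.vstack([np.hstack(tiles[:2]+[tiles[2]]),np.hstack(tiles[3:])])[:595,:,::-1].astype(float),0,255).astype(np.uint8))
E
```

```text
Traceback (most recent call last):
ValueError: max() iterable argument is empty
```

```bash
python3 - <<'E'
from h import *
im=cams.read_camera("top");
tiles=[]
for n,c,z,w in[("shelf",(.597,.01),.052,.13),("bat",(.53,.285),.014,.10)]:
    r=rect(im,"top",c,z,w,1000);d=cv2.GaussianBlur(cv2.subtract(r[...,0],r[...,2]),(7,7),0)
    th,mask=cv2.threshold(d,0,255,cv2.THRESH_OTSU)
    mask=cv2.morphologyEx(mask,cv2.MORPH_OPEN,np.ones((9,9)))
    k=max(cv2.findContours(mask,0,2)[0],key=cv2.contourArea);b=cv2.minAreaRect(k)
    print(n,th,np.array(b[0])/1000-w+c,b[1:])
    q=np.ascontiguousarray(r);cv2.drawContours(q,[cv2.boxPoints(b).astype(int)],0,(255,0,0),1);tiles.append(cv2.resize(q,(265,265)))
nets={}
for c in("top","side"):
  for k in range(3):
    cams.read_camera(c)
    for t in["egg_cup","prop_a","mug","hearth"]:
        for d in models.pinpoint(t,c):
            if d["confidence"]>.5: nets.setdefault((t,d["position"][1]>0),[]).append(d["position"][:2])
for k,v in nets.items(): print(k,len(v),np.median(v,0).round(4),np.std(v,0).round(4))
for n,c,z,R in[("egg",(.525,.419),.048,.0235),("pl",(.3585,.29),.064,.018),("pr",(.349,-.3095),.064,.018),("mug",(.523,-.29),.08,.031)]:
    r=np.ascontiguousarray(rect(im,"top",c,z,.065,2000));cv2.circle(r,(130,130),int(R*2000),(255,0,0),1);cv2.drawMarker(r,(130,130),(0,255,0));tiles.append(cv2.resize(r,(265,265)))
cv2.imwrite("pics/rect.png",np.clip(1.6*np.vstack([np.hstack(tiles[:3]),np.hstack(tiles[3:])])[:595,:,::-1].astype(float),0,255).astype(np.uint8))
st()
E
```

```text
shelf 13.0 [0.59838797 0.01250926] ((140.6097869873047, 210.79620361328125), 13.706960678100586)
bat 15.0 [0.53238426 0.28657149] ((170.74842834472656, 65.2325210571289), 11.449337005615234)
('egg_cup', True) 6 [0.5258 0.4196] [0.0023 0.0017]
('prop_a', False) 6 [ 0.35   -0.3096] [0.0008 0.0006]
('prop_a', True) 6 [0.3581 0.2916] [0.0018 0.0026]
('mug', False) 6 [ 0.5245 -0.2894] [0.0015 0.0019]
('hearth', True) 6 [0.5963 0.0095] [0.0016 0.0026]
('hearth', False) 1 [ 0.4601 -0.4122] [0. 0.]
('egg_cup', False) 1 [ 0.6838 -0.3188] [0. 0.]
t 2.5 [ 0.1165 -0.5119  0.2455] [3.141 0.    0.224] open 0.0915 [-1.49  0.34  1.52  0.    1.28 -0.15]
```

View pics/rect.png

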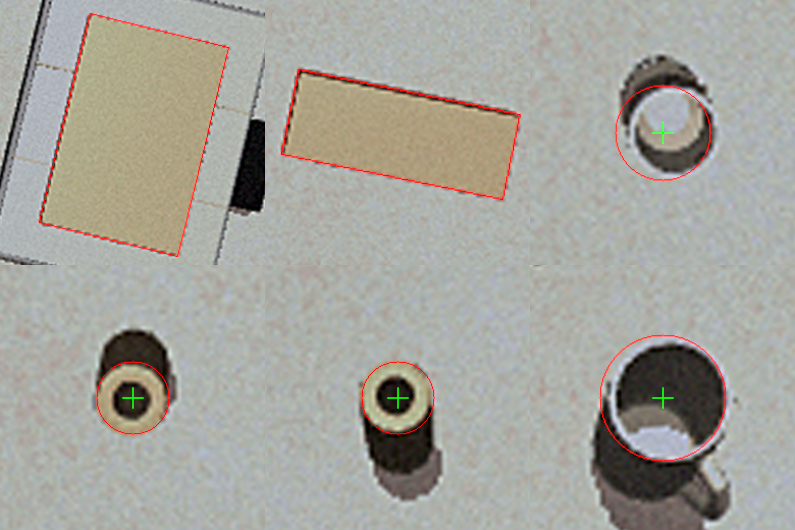

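The outlines fit: the shelf is centred near (0.598, 0.012) at 13.7°, the bat is at 11°, and the rims are within a few mm. The egg cup sits about 4 mm toward +x of the networks' value. I'll go to the cup now.

```bash
python3 - <<'E'
from h import *
print(go(.42,-.1,.24,1.571),go(.528,.4185,.15,1.571),go(.528,.4185,.038,1.571))
m=cams.camera_model("top");K=np.array(m["camera_matrix"]);P=np.array(m["pose"])
d=P[:3,:3]@np.linalg.inv(K)@[545/1.4,281/1.4,1];
for z in(.035,.05,.065):
    p=P[:3,3]+d*(z-P[2,3])/d[2];v=p[:2]-[.525,-.289];print(z,np.linalg.norm(v),np.arctan2(v[1],v[0]))
E
```

```text
([0.9683, -0.8357, 0.0139], np.float64(-0.4288)) ([1.5192, -2.0398, 0.2389], np.float64(-0.4288)) ([1.5192, -2.0398, 0.5189], np.float64(-0.4288))
0.035 0.05334179004743538 0.9062915281097742
0.05 0.055227630488274296 0.9975223561620092
0.065 0.05754088167430702 1.0820789976074277
```

```bash
python3 -m jog '[[[0.968,-0.836,0.014],-0.43,0],[[0.968,-0.836,0.014],-0.43,0],[[0.968,-0.836,0.014],-0.43,0],[[0.968,-0.836,0.014],-0.43,0],[[0.968,-0.836,0.014],-0.43,0],[[0.968,-0.836,0.014],-0.43,0],[[0.968,-0.836,0.014],-0.43,0],[[0.968,-0.836,0.014],-0.43,0],[[0.968,-0.836,0.014],-0.43,0],[[0.968,-0.836,0.014],-0.43,0],[[0.968,-0.836,0.014],-0.43,0],[[0.968,-0.836,0.014],-0.43,0]]' 15; python3 -c "
from h import *
st();print(go(.528,.4185,.15,1.571),go(.528,.4185,.038,1.571))"
```

```text
time: 4.0
tool_pos: [0.4193, -0.1011, 0.3992]
tool_rot: [-3.142, 0.0, 1.572]
contact_force: [0.7, 0.2, 0.1]
opening: 0.0917
grip_force: 0.0
t 4.0 [ 0.4193 -0.1011  0.24  ] [-3.142  0.     1.572] open 0.0917 [-0.41  0.18  1.77 -0.    1.2  -0.42]
([1.2987, 0.2734, 0.225], np.float64(0.0004)) ([1.2987, 0.2734, 0.505], np.float64(0.0004))
```

```bash
python3 -m jog '[[[1,0.21,0],0,0],[[1,0.21,0],0,0],[[1,0.21,0],0,0],[[1,0.21,0],0,0],[[1,0.21,0],0,0],[[1,0.21,0],0,0],[[1,0.21,0],0,0],[[1,0.21,0],0,0]]'; python3 -c "
from h import *
st();print(go(.528,.4185,.12,1.571),go(.528,.4185,.038,1.571))"
```

```text
time: 5.0
tool_pos: [0.5027, 0.3013, 0.3984]
tool_rot: [-3.141, 0.0, 1.576]
contact_force: [-0.4, -0.1, -0.1]
opening: 0.0919
grip_force: 0.0
t 5.0 [0.5027 0.3013 0.2392] [-3.141  0.     1.576] open 0.0919 [0.41 0.46 1.36 0.   1.32 0.4 ]
([0.2926, 0.0648, 0.2981], np.float64(0.0016)) ([0.2926, 0.0648, 0.5031], np.float64(0.0016))
```

```bash
python3 -m jog '[[[0.293,0.065,0.2],0,0],[[0.293,0.065,0.25],0,0],[[0.293,0.065,0.3],0,0],[[0.293,0.065,0.4],0,0],[[0.293,0.065,0.45],0,0],[[0.293,0.065,0.503],0,0],[[0.293,0.065,0.503],0,0],[[0.293,0.065,0.503],0,0.3],[[0.293,0.065,0.503],0,0.6],[[0.293,0.065,0.503],0,0.8],[[0.293,0.065,0.503],0,0.8],[[0.293,0.065,0.503],0,0.8]]' 15; python3 - <<'E'
from h import *
st()
im=cams.read_camera("side")[300:400,160:320];cv2.imwrite("pics/grip1.png",cv2.resize(im[:,:,::-1],None,fx=4,fy=4))
im=cams.read_camera("top");r=rect(im,"top",(.528,.4185),.048,.08,2000);cv2.imwrite("pics/grip1t.png",r[:,:,::-1])
E
```

```text
time: 6.5
tool_pos: [0.5279, 0.4178, 0.198]
tool_rot: [3.141, -0.0, 1.575]
contact_force: [0.1, 0.1, 0.6]
opening: 0.0467
grip_force: 4.6
t 6.5 [0.5279 0.4178 0.0388] [ 3.141 -0.     1.575] open 0.0467 [ 0.56  0.81  1.3  -0.    1.03  0.55]
```

View pics/grip1.png

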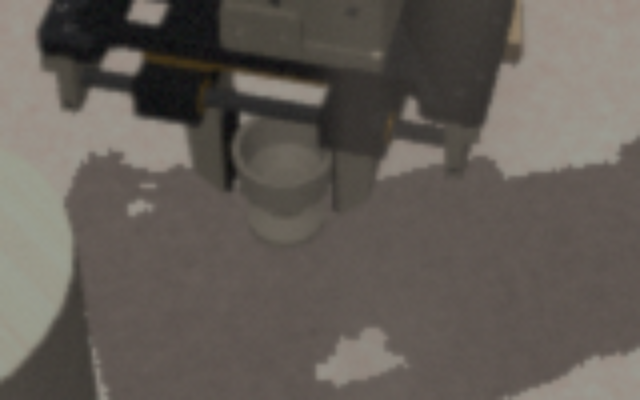

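The cup is held by the bowl at an opening of 46.7 mm. I'll lift it and carry it to the shelf.

```bash
python3 -m jog '[[[0,0,0],0,0.8],[[0,0,0],0,0.8],[[0,0,-0.1],0,0.8],[[0,0,-0.25],0,0.8],[[-0.1,0,-0.35],0,0.8],[[-0.25,0,-0.4],0,0.8],[[-0.4,0,-0.4],0,0.8],[[-0.55,-0.1,-0.4],-0.03,0.8],[[-0.7,-0.12,-0.4],-0.06,0.8],[[-0.85,-0.15,-0.4],-0.075,0.8],[[-0.95,-0.17,-0.4],-0.075,0.8],[[-0.95,-0.17,-0.4],-0.075,0.8]]' 15; python3 -c "
from h import *
st();print(go(.5975,.0115,.12,1.81),go(.5975,.0115,.091,1.81))"
```

```text
time: 8.1
tool_pos: [0.4607, 0.035, 0.3579]
tool_rot: [-3.141, 0.0, 1.806]
contact_force: [-0.5, -0.7, -0.5]
opening: 0.0458
grip_force: 15.0
t 8.1 [0.4607 0.035  0.1987] [-3.141  0.     1.806] open 0.0458 [-0.09  0.28  1.76 -0.    1.11 -0.32]
([-0.1367, 0.3189, 0.1968], np.float64(-0.0013)) ([-0.1367, 0.3189, 0.2693], np.float64(-0.0013))
```

```bash
python3 -m jog '[[[-0.05,0.15,0],0,0.8],[[-0.137,0.3,0.05],0,0.8],[[-0.137,0.319,0.15],0,0.8],[[-0.137,0.319,0.2],0,0.8],[[-0.137,0.319,0.235],0,0.8],[[-0.137,0.319,0.25],0,0.8],[[-0.137,0.319,0.26],0,0.8],[[-0.137,0.319,0.26],0,0.8]]' 15; python3 - <<'E'
from h import *
st();print(go(.5975,.0115,.091,1.81))
im=cams.read_camera("side");cv2.imwrite("pics/p1.png",cv2.resize(im[150:290,180:320,::-1],None,fx=4,fy=4,interpolation=2))
E
```

```text
time: 9.1
tool_pos: [0.5984, 0.0146, 0.2545]
tool_rot: [3.141, 0.0, 1.81]
contact_force: [0.2, -0.1, -0.6]
opening: 0.0454
grip_force: 15.0
t 9.1 [0.5984 0.0146 0.0953] [3.141 0.    1.81 ] open 0.0454 [-0.1   0.62  1.5  -0.    1.02 -0.34]
([-0.0069, -0.0039, 0.0108], np.float64(0.0001))
```

View pics/p1.png

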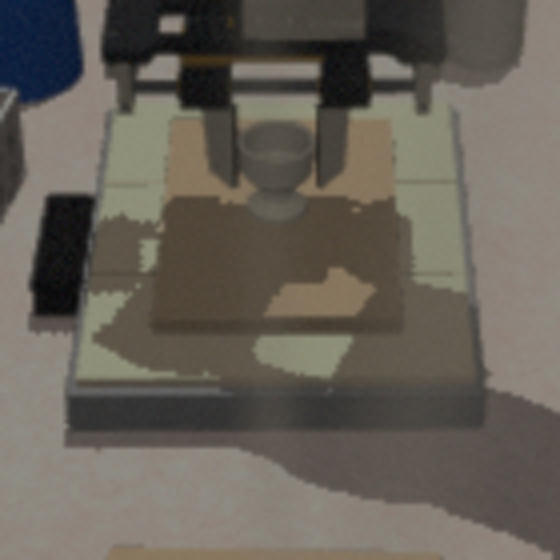

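The cup is upright and a few mm above the shelf. I'll ease it down.

```bash
python3 -m jog '[[[-0.007,-0.004,0.003],0,0.8],[[-0.007,-0.004,0.006],0,0.8],[[-0.007,-0.004,0.008],0,0.8],[[-0.007,-0.004,0.009],0,0.8],[[-0.007,-0.004,0.009],0,0.8]]' 15; python3 -c "
from h import *
st();print(go(.5975,.0115,.0905,1.81))"
```

```text
time: 9.78
tool_pos: [0.5974, 0.0114, 0.2502]
tool_rot: [-3.141, 0.0, 1.81]
contact_force: [0.5, -0.4, -0.1]
opening: 0.0454
grip_force: 15.0
t 9.78 [0.5974 0.0114 0.091 ] [-3.141  0.     1.81 ] open 0.0454 [-0.11  0.63  1.51 -0.    1.01 -0.35]
([0.0002, 0.0003, 0.0014], np.float64(0.0001))
```

```bash
python3 -m jog '[[[0,0,0.001],0,0.8],[[0,0,0.002],0,0.8],[[0,0,0.003],0,0.8],[[0,0,0.003],0,0.8]]' 15
```

```text
time: 10.28
tool_pos: [0.5975, 0.0114, 0.2499]
tool_rot: [3.141, 0.0, 1.81]
contact_force: [-1.2, 0.5, 5.7]
opening: 0.0459
grip_force: 15.0
```

```bash
python3 -m jog '[[[0,0,0],0,0.5],[[0,0,0],0,0.45],[[0,0,0],0,0.35],[[0,0,0],0,0.2],[[0,0,-0.05],0,0.1],[[0,0,-0.15],0,0],[[0,0,-0.25],0,0],[[0,0,-0.32],0,0],[[0.15,-0.1,-0.32],0,0],[[0.3,-0.2,-0.32],0,0],[[0.4,-0.3,-0.32],0,0],[[0.5,-0.4,-0.32],0,0]]' 5; python3 - <<'E'
from h import *
st();print(go(.357,.291,.12,1.81),go(.357,.291,.042,1.81))
im=cams.read_camera("top")
for k in range(2):
  for c in("top","side"):
    cams.read_camera(c);print([(np.round(d["position"],4).tolist(),round(d["confidence"],2)) for d in models.pinpoint("egg_cup",c)][:1])
a=rect(im,"top",(.5975,.0115),.052,.12,2000);b=rect(im,"top",(.5975,.0115),.1,.12,2000)
c=rect(im,"top",(.5975,.0115),.1,.05,4800);cv2.circle(c,(240,240),int(.0235*4800),(255,0,0),1)
cv2.imwrite("pics/cup.png",np.clip(1.6*np.hstack([cv2.resize(a,(390,390)),cv2.resize(c,(390,390))])[:,:,::-1].astype(float),0,255).astype(np.uint8))
E
```

```text
time: 11.78
tool_pos: [0.3987, 0.1649, 0.377]
tool_rot: [3.141, -0.0, 1.81]
contact_force: [0.9, -0.6, 0.8]
opening: 0.0923
grip_force: 0.0
t 11.78 [0.3987 0.1649 0.2178] [ 3.141 -0.     1.81 ] open 0.0923 [ 0.21  0.2   1.81  0.    1.14 -0.03]
([0.3311, -0.0267, 0.2445], np.float64(0.0)) ([0.3311, -0.0267, 0.4395], np.float64(0.0))
[([0.5949, 0.0124, 0.0535], 0.86)]
[]
[([0.5962, 0.0103, 0.0513], 0.56)]
[([0.5916, 0.0135, 0.0493], 0.89)]
```

View pics/cup.png

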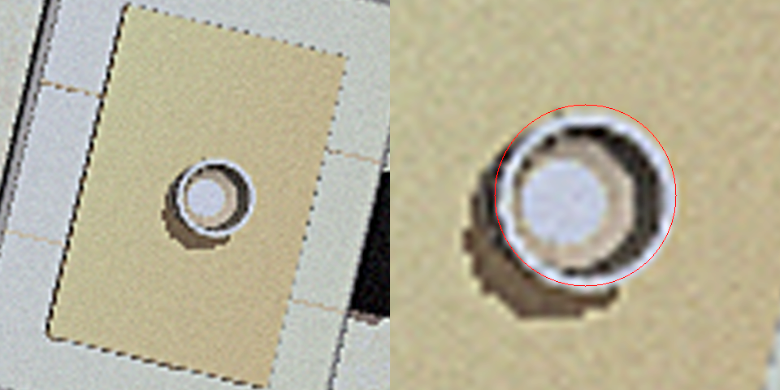

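The cup is standing centred on the shelf to within about 1 mm. The left prop is next.

```bash
python3 -m jog '[[[0.15,-0.02,0.1],0,0],[[0.3,-0.027,0.2],0,0],[[0.331,-0.027,0.25],0,0],[[0.331,-0.027,0.35],0,0],[[0.331,-0.027,0.42],0,0],[[0.331,-0.027,0.44],0,0],[[0.331,-0.027,0.44],0,0],[[0.331,-0.027,0.44],0,0.4],[[0.331,-0.027,0.44],0,0.6],[[0.331,-0.027,0.44],0,0.8],[[0.331,-0.027,0.44],0,0.8],[[0.331,-0.027,0.44],0,0.8]]' 20; python3 - <<'E'
from h import *
st()
im=cams.read_camera("side");cv2.imwrite("pics/p2.png",cv2.resize(im[230:340,260:400,::-1],None,fx=4,fy=4,interpolation=2))
E
```

```text
time: 13.72
tool_pos: [0.3586, 0.29, 0.2012]
tool_rot: [3.141, 0.0, 1.81]
contact_force: [-0.6, -0.1, -0.2]
opening: 0.0464
grip_force: 0.0
t 13.72 [0.3586 0.29   0.042 ] [3.141 0.    1.81 ] open 0.0464 [ 0.51  0.51  1.94 -0.    0.69  0.27]
```

View pics/p2.png

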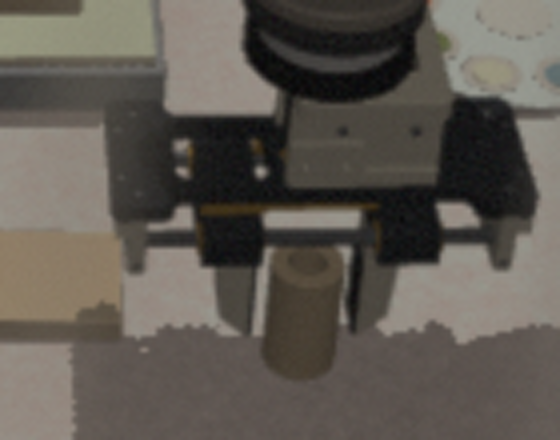

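The prop is between the fingers and they are still closing. I'll finish the grip and lift.

```bash
python3 -m jog '[[[0,0,0],0,0.8],[[0,0,0],0,0.8],[[0,0,0],0,0.8],[[0,0,0],0,0.8],[[0,0,-0.1],0,0.8],[[0,0,-0.25],0,0.8],[[0,0,-0.37],0,0.8],[[-0.15,0.2,-0.38],0,0.8],[[-0.3,0.4,-0.38],0,0.8],[[-0.4,0.4,-0.38],0,0.8],[[-0.4,0.4,-0.38],0,0.8]]' 20; python3 -c "
from h import *
st();print(go(.583,.070,.12,1.81),go(.583,.070,.095,1.81))"
```

```text
time: 15.15
tool_pos: [0.5538, 0.1706, 0.3525]
tool_rot: [-3.141, 0.0, 1.809]
contact_force: [0.4, 0.6, -0.6]
opening: 0.0347
grip_force: 20.0
t 15.15 [0.5538 0.1706 0.1933] [-3.141  0.     1.809] open 0.0347 [ 0.17  0.49  1.45 -0.    1.21 -0.07]
([-0.2616, 0.0117, 0.1833], np.float64(-0.0003)) ([-0.2616, 0.0117, 0.2458], np.float64(-0.0003))
```

```bash
python3 -m jog '[[[-0.13,0.012,0],0,0.8],[[-0.262,0.012,0.05],0,0.8],[[-0.262,0.012,0.15],0,0.8],[[-0.262,0.012,0.2],0,0.8],[[-0.262,0.012,0.23],0,0.8],[[-0.262,0.012,0.236],0,0.8],[[-0.262,0.012,0.24],0,0.8],[[-0.262,0.012,0.243],0,0.8],[[-0.262,0.012,0.245],0,0.8],[[-0.262,0.012,0.247],0,0.8]]' 20; python3 -c "
from h import *
st();print(go(.583,.070,.094,1.81))"
```

```text
time: 16.4
tool_pos: [0.5816, 0.0719, 0.2545]
tool_rot: [3.141, 0.0, 1.81]
contact_force: [-0.4, 0.3, -1.1]
opening: 0.035
grip_force: 20.0
t 16.4 [0.5816 0.0719 0.0953] [3.141 0.    1.81 ] open 0.035 [-0.01  0.6   1.54 -0.    1.   -0.25]
([-0.0055, 0.0023, 0.0034], np.float64(0.0001))
```

```bash
python3 -m jog '[[[-0.005,0.002,0.001],0,0.8],[[-0.0055,0.0025,0.002],0,0.8],[[-0.0055,0.0025,0.003],0,0.8],[[-0.0055,0.0025,0.004],0,0.8],[[-0.0055,0.0025,0.004],0,0.8]]' 20;python3 -c "
from h import *
st()"
```

```text
time: 17.02
tool_pos: [0.583, 0.07, 0.253]
tool_rot: [3.141, 0.0, 1.81]
contact_force: [-1.1, -0.0, 2.3]
opening: 0.035
grip_force: 20.0
t 17.02 [0.583  0.07   0.0938] [3.141 0.    1.81 ] open 0.035 [-0.01  0.61  1.54 -0.    1.   -0.25]
```

```bash
python3 -m jog '[[[0,0,0],0,0.6],[[0,0,0],0,0.55],[[0,0,0],0,0.4],[[0,0,0],0,0.2],[[0,0,-0.05],0,0.1],[[0,0,-0.2],0,0],[[0,0,-0.32],0,0],[[-0.15,-0.1,-0.32],0,0],[[-0.3,-0.2,-0.32],0,0],[[-0.45,-0.25,-0.32],0,0],[[-0.6,-0.3,-0.32],0,0],[[-0.75,-0.35,-0.32],0,0]]' 5; python3 - <<'E'
from h import *
st();print(go(.349,-.3105,.12,1.81),go(.349,-.3105,.042,1.81))
E
```

```text
time: 18.52
tool_pos: [0.5194, -0.2357, 0.381]
tool_rot: [3.141, 0.0, 1.81]
contact_force: [1.3, -0.2, 0.6]
opening: 0.0918
grip_force: 0.0
t 18.52 [ 0.5194 -0.2357  0.2218] [3.141 0.    1.81 ] open 0.0918 [-0.56  0.44  1.43  0.    1.26 -0.8 ]
([-0.0806, -0.4582, 0.2544], np.float64(0.0001)) ([-0.0806, -0.4582, 0.4494], np.float64(0.0001))
```

```bash
python3 -m jog '[[[-0.02,-0.15,0],0,0],[[-0.06,-0.3,0.1],0,0],[[-0.081,-0.45,0.2],0,0],[[-0.081,-0.458,0.27],0,0],[[-0.081,-0.458,0.37],0,0],[[-0.081,-0.458,0.44],0,0],[[-0.081,-0.458,0.45],0,0],[[-0.081,-0.458,0.45],0,0.4],[[-0.081,-0.458,0.45],0,0.8],[[-0.081,-0.458,0.45],0,0.8],[[-0.081,-0.458,0.45],0,0.8],[[-0.081,-0.458,0.45],0,0.8]]' 20; python3 - <<'E'
from h import *
st()
im=cams.read_camera("top");a=rect(im,"top",(.5975,.0115),.116,.12,2000)
for p in((.583,.07),):cv2.circle(a,tuple(int(v) for v in(np.array(p)-(.5975,.0115)+.12)*2000),36,(255,0,0),1)
b=cv2.resize(im[250:330,390:450],(300,400))
cv2.imwrite("pics/p3.png",np.clip(1.6*np.hstack([cv2.resize(a,(400,400)),b])[:,:,::-1].astype(float),0,255).astype(np.uint8))
E
```

```text
time: 20.02
tool_pos: [0.3497, -0.3088, 0.2009]
tool_rot: [3.141, 0.0, 1.81]
contact_force: [-1.0, -0.3, -0.0]
opening: 0.0468
grip_force: 0.0
t 20.02 [ 0.3497 -0.3088  0.0417] [3.141 0.    1.81 ] open 0.0468 [-0.89  0.52  1.92 -0.    0.7  -1.13]
```

View pics/p3.png

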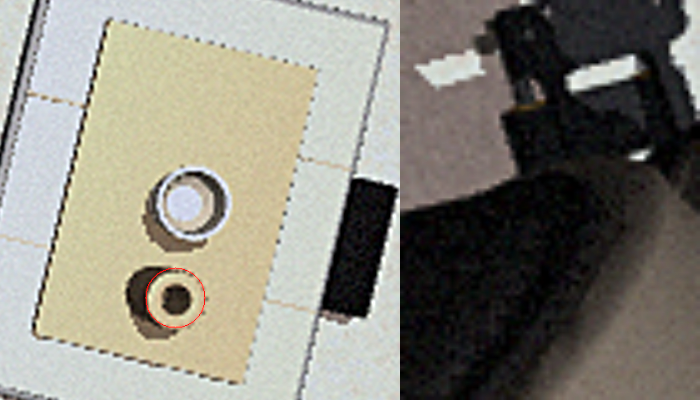

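The left prop stands exactly on its target. I'll finish gripping the right one.

```bash
python3 -m jog '[[[0,0,0],0,0.8],[[0,0,0],0,0.8],[[0,0,0],0,0.8],[[0,0,0],0,0.8],[[0,0,-0.1],0,0.8],[[0,0,-0.25],0,0.8],[[0,0,-0.37],0,0.8],[[0,0.15,-0.39],0,0.8],[[0.05,0.3,-0.39],0,0.8],[[0.1,0.45,-0.39],0,0.8],[[0.2,0.55,-0.39],0,0.8],[[0.3,0.6,-0.39],0,0.8]]' 20; python3 -c "
from h import *
st();print(go(.6115,-.0465,.12,1.81),go(.6115,-.0465,.095,1.81))"
```

```text
time: 21.58
tool_pos: [0.5558, -0.1332, 0.3557]
tool_rot: [-3.141, -0.001, 1.811]
contact_force: [-0.2, -0.3, -1.6]
opening: 0.0364
grip_force: 20.0
t 21.57 [ 0.5558 -0.1332  0.1965] [-3.141e+00 -1.000e-03  1.811e+00] open 0.0364 [-0.37  0.47  1.47  0.    1.21 -0.61]
([0.1773, 0.187, 0.1912], np.float64(0.0005)) ([0.1773, 0.187, 0.2537], np.float64(0.0005))
```

```bash
python3 -m jog '[[[0.1,0.1,0],0,0.8],[[0.177,0.187,0.05],0,0.8],[[0.177,0.187,0.15],0,0.8],[[0.177,0.187,0.2],0,0.8],[[0.177,0.187,0.23],0,0.8],[[0.177,0.187,0.24],0,0.8],[[0.177,0.187,0.245],0,0.8],[[0.177,0.187,0.245],0,0.8],[[0.177,0.187,0.245],0,0.8]]' 20; python3 -c "
from h import *
st();print(go(.6115,-.0465,.0935,1.81))"
```

```text
time: 22.7
tool_pos: [0.6104, -0.0488, 0.2594]
tool_rot: [3.14, 0.001, 1.81]
contact_force: [0.2, 1.3, -1.5]
opening: 0.0361
grip_force: 20.0
t 22.7 [ 0.6104 -0.0488  0.1002] [3.14e+00 1.00e-03 1.81e+00] open 0.0361 [-0.2   0.64  1.46 -0.    1.05 -0.44]
([0.005, 0.0041, 0.0167], np.float64(0.0))
```

```bash
python3 -m jog '[[[0.005,0.004,0.004],0,0.8],[[0.005,0.004,0.008],0,0.8],[[0.005,0.004,0.011],0,0.8],[[0.005,0.004,0.013],0,0.8],[[0.005,0.004,0.015],0,0.8],[[0.005,0.004,0.016],0,0.8],[[0.005,0.004,0.016],0,0.8]]' 20; python3 -c "
from h import *
st()"
```

```text
time: 23.58
tool_pos: [0.6113, -0.0464, 0.2528]
tool_rot: [3.141, 0.0, 1.81]
contact_force: [-2.9, 0.5, 5.7]
opening: 0.0363
grip_force: 20.0
t 23.57 [ 0.6113 -0.0464  0.0936] [3.141 0.    1.81 ] open 0.0363 [-0.2   0.65  1.46 -0.    1.04 -0.44]
```

```bash
python3 -m jog '[[[0,0,0],0,0.6],[[0,0,0],0,0.55],[[0,0,0],0,0.4],[[0,0,0],0,0.2],[[0,0,-0.05],0,0.1],[[0,0,-0.2],0,0],[[0,0,-0.3],0,0],[[0.15,-0.1,-0.3],0.1,0],[[0.3,-0.2,-0.3],0.2,0],[[0.45,-0.25,-0.3],0.3,0],[[0.6,-0.3,-0.3],0.4,0],[[0.75,-0.35,-0.3],0.5,0]]' 5; python3 - <<'E'
from h import *
st();print(go(.5325,.287,.12,.19),go(.5325,.287,.0225,.19))
E
```

```text
time: 25.08
tool_pos: [0.4232, 0.1824, 0.3725]
tool_rot: [3.141, -0.001, 0.916]
contact_force: [1.4, 0.4, 0.2]
opening: 0.0919
grip_force: 0.0
t 25.07 [0.4232 0.1824 0.2133] [ 3.141e+00 -1.000e-03  9.160e-01] open 0.0919 [0.24 0.26 1.74 0.   1.14 0.9 ]
([0.3739, 0.0573, 0.2334], np.float64(0.231)) ([0.3739, 0.0573, 0.4771], np.float64(0.231))
```

```bash
python3 -m jog '[[[0.12,0.02,0],0.06,0],[[0.25,0.04,0.1],0.12,0],[[0.374,0.057,0.2],0.18,0],[[0.374,0.057,0.25],0.23,0],[[0.374,0.057,0.3],0.23,0],[[0.374,0.057,0.3],0.23,0],[[0.374,0.057,0.3],0.23,0]]' 5; python3 - <<'E'
from h import *
st();print(go(.5325,.287,.0225,.197))
E
```

```text
time: 25.95
tool_pos: [0.5334, 0.2864, 0.2532]
tool_rot: [-3.141, -0.001, 0.199]
contact_force: [0.1, 0.5, -0.3]
opening: 0.0918
grip_force: 0.0
t 25.95 [0.5334 0.2864 0.094 ] [-3.141e+00 -1.000e-03  1.990e-01] open 0.0918 [ 0.37  0.64  1.48 -0.    1.02  1.74]
([-0.0019, -0.0018, 0.1787], np.float64(0.0006))
```

```bash
python3 -m jog '[[[0,0,0.1],0,0],[[-0.001,-0.001,0.15],0,0],[[-0.001,-0.001,0.17],0,0],[[-0.001,-0.001,0.177],0,0],[[-0.001,-0.001,0.177],0,0],[[-0.001,-0.001,0.177],0,0.2],[[-0.001,-0.001,0.177],0,0.4],[[-0.001,-0.001,0.177],0,0.6],[[-0.001,-0.001,0.177],0,0.6],[[-0.001,-0.001,0.177],0,0.6],[[-0.001,-0.001,0.177],0,0.6]]' 30; python3 - <<'E'
from h import *
st();print(observe()["contact_force"],observe()["grip_force"])
im=cams.read_camera("side");cv2.imwrite("pics/p4.png",cv2.resize(im[220:360,140:320,::-1],None,fx=4,fy=4,interpolation=2))
E
```

```text
time: 27.32
tool_pos: [0.5327, 0.2868, 0.1817]
tool_rot: [-3.142, -0.0, 0.199]
contact_force: [-1.2, -0.5, 2.7]
opening: 0.0636
grip_force: 30.0
t 27.32 [0.5327 0.2868 0.0225] [-3.142 -0.     0.199] open 0.0636 [ 0.37  0.73  1.53 -0.    0.88  1.74]
[-1.18847929 -0.47417944  2.69439149] 29.99998837709427
```

View pics/p4.png

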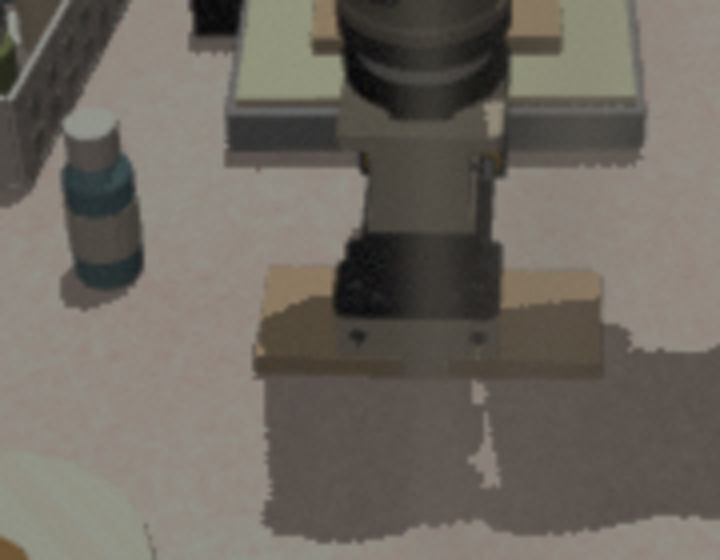

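The bat is gripped squarely across its width at 63.6 mm and 30 N. I'll lift, turn and carry it.

```bash
python3 -m jog '[[[0,0,-0.05],0,0.6],[[0,0,-0.15],0,0.6],[[0,0,-0.3],0,0.6],[[0,0,-0.45],0,0.6],[[0,0,-0.5],-0.05,0.6],[[0,0.1,-0.5],-0.1,0.6],[[0,0.2,-0.5],-0.15,0.6],[[0,0.3,-0.5],-0.2,0.6],[[0,0.4,-0.5],-0.25,0.6],[[0,0.5,-0.5],-0.3,0.6],[[0,0.6,-0.5],-0.35,0.6],[[0,0.6,-0.5],-0.4,0.6]]' 30; python3 - <<'E'
from h import *
st();print(go(.597,.0117,.18,1.81),go(.597,.0117,.142,1.81))
E
```

```text
time: 28.88
tool_pos: [0.5803, 0.0485, 0.3804]
tool_rot: [-3.14, 0.001, 1.457]
contact_force: [-0.1, 1.0, -3.5]
opening: 0.0639
grip_force: 30.0
t 28.88 [0.5803 0.0485 0.2212] [-3.140e+00  1.000e-03  1.457e+00] open 0.0639 [-0.05  0.47  1.4  -0.    1.28  0.07]
([-0.0868, 0.0519, 0.1029], np.float64(-0.1124)) ([-0.0868, 0.0519, 0.1979], np.float64(-0.1124))
```

```bash
python3 -m jog '[[[-0.04,0.025,0],-0.05,0.6],[[-0.087,0.052,0],-0.1,0.6],[[-0.087,0.052,0.05],-0.112,0.6],[[-0.087,0.052,0.1],-0.112,0.6],[[-0.087,0.052,0.1],-0.112,0.6],[[-0.087,0.052,0.1],-0.112,0.6]]' 30; python3 - <<'E'
from h import *
st();print(go(.597,.0117,.142,1.81))
ts=cams.read_camera("side")
t=cams.read_camera("top")
cv2.imwrite("pics/p5.png",np.clip(1.5*np.hstack([cv2.resize(ts[120:280,180:320],(350,400)),cv2.resize(t[110:260,190:360],(440,400))])[:,:,::-1].astype(float),0,255).astype(np.uint8))
E
```

```text
time: 29.62
tool_pos: [0.5968, 0.0145, 0.3419]
tool_rot: [3.141, 0.0, 1.807]
contact_force: [0.6, -0.6, -3.7]
opening: 0.0636
grip_force: 30.0
t 29.62 [0.5968 0.0145 0.1827] [3.141 0.    1.807] open 0.0636 [-0.1   0.53  1.41 -0.    1.21 -0.34]
([-0.007, -0.0013, 0.1017], np.float64(-0.0008))
```

View pics/p5.png

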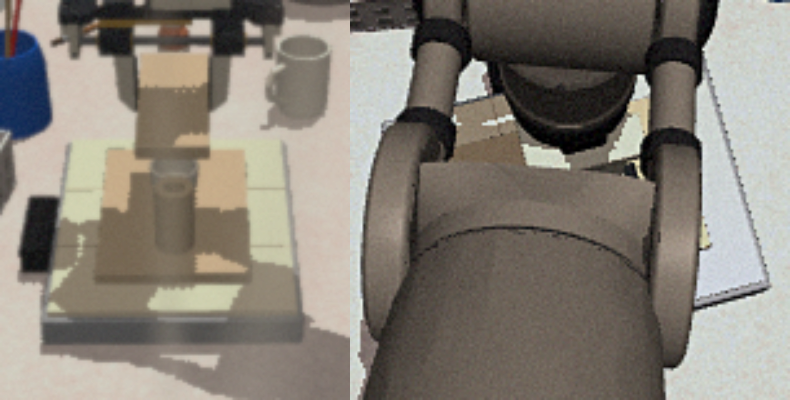

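The bat hangs level over the props. I'll lower it slowly.

```bash
python3 -m jog '[[[-0.006,-0.001,0.04],0,0.6],[[-0.006,-0.001,0.07],0,0.6],[[-0.006,-0.001,0.09],0,0.6],[[-0.006,-0.001,0.098],0,0.6],[[-0.006,-0.001,0.1],0,0.6],[[-0.006,-0.001,0.102],0,0.6],[[-0.006,-0.001,0.104],0,0.6],[[-0.006,-0.001,0.106],0,0.6],[[-0.006,-0.001,0.107],0,0.6],[[-0.006,-0.001,0.107],0,0.6]]' 30; python3 -c "
from h import *
st()"
```

```text
time: 30.98
tool_pos: [0.5968, 0.0121, 0.2987]
tool_rot: [-3.142, 0.0, 1.807]
contact_force: [-0.0, -0.5, -3.0]
opening: 0.0635
grip_force: 30.0
t 30.98 [0.5968 0.0121 0.1395] [-3.142  0.     1.807] open 0.0635 [-0.11  0.57  1.46 -0.    1.11 -0.34]
```

```bash
python3 -m jog '[[[0,0,0.001],-0.001,0.6],[[0,0,0.002],-0.001,0.6],[[0,0,0.003],-0.001,0.6],[[0,0,0.003],-0.001,0.6]]' 30; python3 -c "
from h import *
st()"
```

```text
time: 31.48
tool_pos: [0.5968, 0.0121, 0.2977]
tool_rot: [3.141, 0.0, 1.81]
contact_force: [-0.6, -0.4, -1.5]
opening: 0.0636
grip_force: 30.0
t 31.48 [0.5968 0.0121 0.1385] [3.141 0.    1.81 ] open 0.0636 [-0.11  0.57  1.46 -0.    1.11 -0.35]
```

```bash
python3 -m jog '[[[0,0,0.001],0,0.6],[[0,0,0.002],0,0.6],[[0,0,0.002],0,0.6]]' 30; python3 -c "
from h import *
st()"
```

```text
time: 31.85
tool_pos: [0.5968, 0.0121, 0.2977]
tool_rot: [3.141, 0.0, 1.81]
contact_force: [-4.0, 1.4, 4.8]
opening: 0.0636
grip_force: 30.0
t 31.85 [0.5968 0.0121 0.1385] [3.141 0.    1.81 ] open 0.0636 [-0.11  0.57  1.46 -0.    1.11 -0.35]
```

```bash
python3 -m jog '[[[0,0,0],0,0.3],[[0,0,0],0,0.27],[[0,0,0],0,0.2],[[0,0,0],0,0.1],[[0,0,0],0,0],[[0,0,-0.05],0,0],[[0,0,-0.17],0,0],[[-0.1,-0.05,-0.2],0.03,0],[[-0.25,-0.1,-0.2],0.08,0],[[-0.4,-0.15,-0.2],0.14,0],[[-0.55,-0.25,-0.2],0.2,0],[[-0.7,-0.36,-0.2],0.24,0]]' 5; python3 - <<'E'
from h import *
st()
t=cams.read_camera("top");s=cams.read_camera("side")
a=np.ascontiguousarray(rect(t,"top",(.5975,.0115),.13,.12,1000));d=cv2.GaussianBlur(cv2.subtract(a[...,0],a[...,2]),(7,7),0)
a=cv2.resize(a,(400,400))
cv2.imwrite("pics/p6.png",np.clip(1.5*np.hstack([a,cv2.resize(s[150:290,180:320],(400,400))])[:,:,::-1].astype(float),0,255).astype(np.uint8))
for c in("top","side"):
    for n in("mug","bat"):print(n,[(np.round(d["position"],4).tolist(),round(d["confidence"],2)) for d in models.pinpoint(n,c)][:1])
print(go(.525,-.289,.14,1.05))
E
```

```text
time: 33.35
tool_pos: [0.5313, -0.2747, 0.3767]
tool_rot: [3.141, 0.0, 1.052]
contact_force: [0.4, -0.7, 1.4]
opening: 0.0915
grip_force: 0.0
t 33.35 [ 0.5313 -0.2747  0.2175] [3.141 0.    1.052] open 0.0915 [-0.61  0.5   1.36  0.    1.29 -0.09]
mug [([0.5287, -0.2906, 0.0019], 0.97)]
bat [([0.5995, 0.0108, 0.1142], 0.82)]
mug [([0.5251, -0.2912, -0.0011], 0.8)]
bat [([0.5959, 0.007, 0.1215], 0.97)]
([-0.046, 0.0047, 0.1938], np.float64(0.0025))
```

View pics/p6.png

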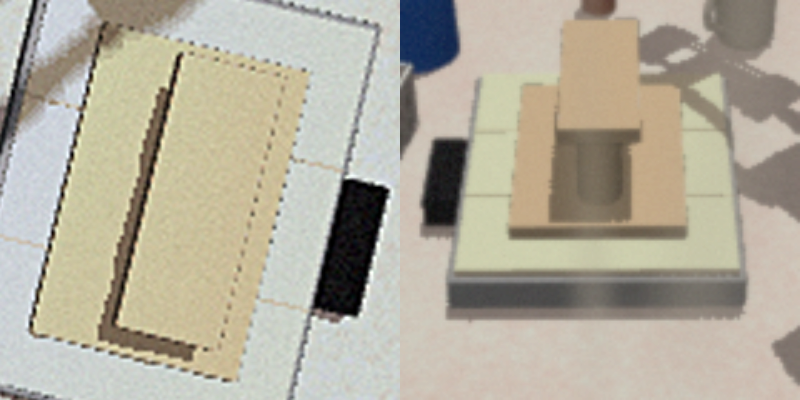

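The bat lies flat on the props, aligned and centred at about (201,201) of 200 in the rectified view. The mug is last.

```bash
python3 -m jog '[[[-0.046,0.008,0.1],0.002,0],[[-0.046,0.008,0.15],0.002,0],[[-0.046,0.008,0.2],0.002,0],[[-0.046,0.008,0.2],0.002,0],[[-0.046,0.008,0.2],0.002,0]]' 5; python3 - <<'E'
from h import *
st();print(go(.526,-.2895,.045,1.05))
s=cams.read_camera("side");t=cams.read_camera("top")
cv2.imwrite("pics/p7.png",np.clip(1.5*np.hstack([cv2.resize(s[90:190,240:360],(480,400))])[:,:,::-1].astype(float),0,255).astype(np.uint8))
E
```

```text
time: 34.28
tool_pos: [0.5265, -0.2896, 0.2977]
tool_rot: [3.14, 0.0, 1.052]
contact_force: [0.2, -0.4, -0.2]
opening: 0.0919
grip_force: 0.0
t 34.27 [ 0.5265 -0.2896  0.1385] [3.14  0.    1.052] open 0.0919 [-0.63  0.58  1.45  0.    1.11 -0.11]
([-0.0004, -0.0014, 0.2336], np.float64(0.0006))
```

View pics/p7.png

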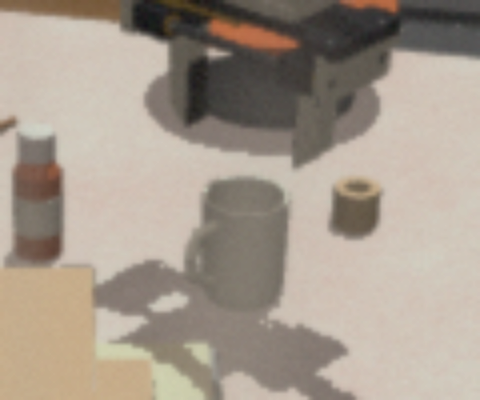

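```bash
python3 -m jog '[[[0,-0.001,0.08],0,0],[[0,-0.001,0.15],0,0],[[0,-0.001,0.21],0,0],[[0,-0.001,0.233],0,0],[[0,-0.001,0.233],0,0],[[0,-0.001,0.233],0,0.2],[[0,-0.001,0.233],0,0.4],[[0,-0.001,0.233],0,0.6],[[0,-0.001,0.233],0,0.6],[[0,-0.001,0.233],0,0.6],[[0,-0.001,0.233],0,0.6]]' 20; python3 -c "
from h import *
st()"
```

```text
time: 35.75
tool_pos: [0.5256, -0.2904, 0.2039]
tool_rot: [3.141, 0.0, 1.05]
contact_force: [-1.0, -0.2, 3.7]
opening: 0.0603
grip_force: 20.0
t 35.75 [ 0.5256 -0.2904  0.0447] [3.141 0.    1.05 ] open 0.0603 [-0.63  0.69  1.53 -0.    0.91 -0.11]
```

```bash
python3 -m jog '[[[0,0,0],0,0.6],[[0,0,-0.05],0,0.6],[[0,0,-0.18],0,0.6],[[0,0,-0.33],0,0.6],[[0,0,-0.46],0,0.6],[[0.1,0,-0.5],-0.04,0.6],[[0.22,-0.02,-0.5],-0.09,0.6],[[0.34,-0.05,-0.5],-0.14,0.6],[[0.46,-0.08,-0.5],-0.19,0.6],[[0.58,-0.11,-0.5],-0.24,0.6],[[0.66,-0.14,-0.5],-0.242,0.6],[[0.66,-0.14,-0.5],-0.242,0.6]]' 20; python3 - <<'E'
from h import *
st();print(go(.5978,.0122,.2,1.81),go(.5978,.0122,.178,1.81))
E
```

```text
time: 37.25
tool_pos: [0.6083, -0.0308, 0.4025]
tool_rot: [-3.14, -0.001, 1.814]
contact_force: [-0.4, 0.5, -2.2]
opening: 0.0604
grip_force: 20.0
t 37.25 [ 0.6083 -0.0308  0.2433] [-3.140e+00 -1.000e-03  1.814e+00] open 0.0604 [-0.18  0.5   1.28  0.    1.36 -0.42]
([0.1106, 0.0005, 0.1082], np.float64(0.0013)) ([0.1106, 0.0005, 0.1632], np.float64(0.0013))
```

```bash
python3 -m jog '[[[0.06,0,0],0.001,0.6],[[0.11,0,0.03],0.001,0.6],[[0.11,0,0.08],0.001,0.6],[[0.11,0,0.12],0.001,0.6],[[0.11,0,0.14],0.001,0.6],[[0.11,0,0.145],0.001,0.6],[[0.11,0,0.145],0.001,0.6],[[0.11,0,0.145],0.001,0.6]]' 20; python3 - <<'E'
from h import *
st();print(go(.5978,.0122,.1755,1.81))
s=cams.read_camera("side")
cv2.imwrite("pics/p8.png",np.clip(1.5*np.hstack([cv2.resize(s[100:260,180:340],(480,480))])[:,:,::-1].astype(float),0,255).astype(np.uint8))
E
```

```text
time: 38.25
tool_pos: [0.5979, 0.0093, 0.3462]
tool_rot: [3.14, 0.001, 1.807]
contact_force: [-0.1, -0.2, -0.6]
opening: 0.0602
grip_force: 20.0
t 38.25 [0.5979 0.0093 0.187 ] [3.140e+00 1.000e-03 1.807e+00] open 0.0602 [-0.11  0.52  1.4  -0.    1.22 -0.35]
([0.0072, 0.0015, 0.0287], np.float64(-0.0009))
```

View pics/p8.png

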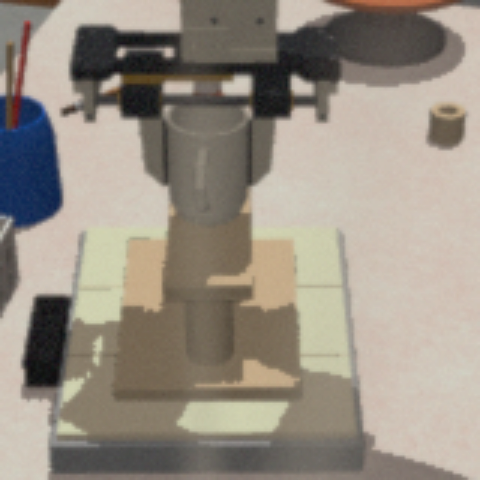

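The mug is upright over the middle of the bat. I'll lower it.

```bash
python3 -m jog '[[[0.004,0,0.008],0,0.6],[[0.006,0.001,0.014],0,0.6],[[0.006,0.001,0.018],0,0.6],[[0.006,0.001,0.021],0,0.6],[[0.006,0.001,0.023],0,0.6],[[0.006,0.001,0.025],0,0.6],[[0.006,0.001,0.027],0,0.6],[[0.006,0.001,0.028],0,0.6],[[0.006,0.001,0.028],0,0.6]]' 20; python3 -c "
from h import *
st()"
```

```text
time: 39.42
tool_pos: [0.5976, 0.0118, 0.3343]
tool_rot: [-3.142, 0.0, 1.807]
contact_force: [0.9, 0.1, -1.5]
opening: 0.0603
grip_force: 20.0
t 39.42 [0.5976 0.0118 0.1751] [-3.142  0.     1.807] open 0.0603 [-0.11  0.53  1.42 -0.    1.19 -0.34]
```

```bash
python3 -m jog '[[[0,0,0.001],0,0.6],[[0,0,0.002],0,0.6],[[0,0,0.002],0,0.6]]' 20
```

```text
time: 39.8
tool_pos: [0.5976, 0.0118, 0.3339]
tool_rot: [3.141, 0.0, 1.807]
contact_force: [-0.8, 0.1, 1.8]
opening: 0.0606
grip_force: 20.0
```

```bash
python3 -m jog '[[[0,0,0],0,0.33],[[0,0,0],0,0.3],[[0,0,0],0,0.2],[[0,0,0],0,0.1],[[0,0,0],0,0],[[0,0,0],0,0],[[0,0,-0.06],0,0],[[0,0,-0.15],0,0],[[0,0,-0.22],0,0],[[-0.1,-0.15,-0.22],0,0],[[-0.3,-0.25,-0.22],0,0],[[-0.5,-0.35,-0.22],0,0]]' 5; python3 - <<'E'
from h import *
st()
t=cams.read_camera("top");s=cams.read_camera("side")
a=np.ascontiguousarray(rect(t,"top",(.5978,.012),.21,.12,2000));cv2.circle(a,(240,240),62,(255,0,0),1)
cv2.imwrite("pics/p9.png",np.clip(1.5*np.hstack([cv2.resize(a,(400,400)),cv2.resize(s[90:290,170:370],(400,400))])[:,:,::-1].astype(float),0,255).astype(np.uint8))
for c in("top","side"):
    for n in("mug","bat"):print(n,[(np.round(d["position"],4).tolist(),round(d["confidence"],2)) for d in models.pinpoint(n,c)][:1])
E
```

```text
time: 41.3
tool_pos: [0.5223, -0.1561, 0.422]
tool_rot: [3.141, 0.001, 1.808]
contact_force: [-0.1, -0.2, -0.4]
opening: 0.0917
grip_force: 0.0
t 41.3 [ 0.5223 -0.1561  0.2628] [3.141e+00 1.000e-03 1.808e+00] open 0.0917 [-0.43  0.37  1.44 -0.    1.34 -0.67]
mug [([0.5935, 0.0159, 0.1272], 0.57)]
bat [([0.5998, 0.0079, 0.1186], 0.95)]
mug [([0.5964, 0.0108, 0.1319], 0.93)]
bat [([0.5975, 0.0106, 0.1174], 0.89)]
```

View pics/p9.png

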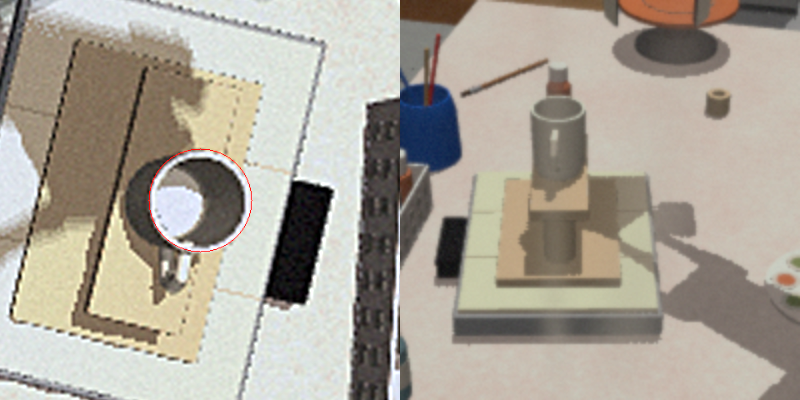

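The mug stands in the middle of the bat, its rim on the target circle in the top view. Everything is upright and the gripper is clear.

```bash
python3 -m jog '[[[0,0,0],0,0],[[0,0,0],0,0],[[0,0,0],0,0],[[0,0,0],0,0]]'; python3 -c "
from cell import robot
print(robot.hand_in())"
```

```text
time: 42.1
tool_pos: [0.5233, -0.1546, 0.4215]
tool_rot: [-3.142, 0.0, 1.808]
contact_force: [0.0, -0.2, -0.1]
opening: 0.0921
grip_force: 0.0
the job is handed in; nothing more can be done
None
```

The kiln is packed and handed in at 42 s of the 125 s allowed: egg cup, both tall props, bat and mug were set down in that order, upright and centred to about 1–2 mm by camera, with the short prop and bottles left alone (no verdict was returned).

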